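# Zero the loaded bench scale with the docked stylus

## Task

First set the spare tip case squarely on top of the column of two on the bench scale, without shifting the column. Then draw the stylus out of its dock, lay it down on the cork mat and let go so that you can take it another way, and with its tip gently push the zero key deep in the scale's recess fully home and hold it there for a second. Finally leave the stylus lying on the cork mat, and do not disturb the cup or the tube standing about.

Things in the scene. Friction and masses are not known exactly. Their poses are not given: they have to be found in the camera images.
- scale: White bench scale fixed to the bench, 240 (x) x 220 (y) x 68 mm high, with a flat steel pan on top (165 x 200 mm, upper face 78 mm above the bench, centred 30 mm towards +x). Origin: centre of its underside. Its -x face is the front, with a display and, in the middle, the dark, rimmed mouth of the key recess.
- key_mouth (a point): Centre of the mouth of the key recess in the scale's front face, 45 mm above the bench; its axes are the scale's, +x points straight into the recess. The recess is a level square channel 20 x 20 mm. The key's grey face lies somewhere 32 to 46 mm behind the mouth, differing from scale to scale: find it by touch. Too deep and narrow for a finger.
- key (a joint): How far the zero key is pushed in, m: 0 is out, 0.010 is fully home. It springs back; it starts to give at 1.6 N and is fully home at 5.6 N.
- case_low: Lower case of the column on the pan: closed tip case with white base and pale green lid, 62 (x) x 100 (y) x 45 mm high, 0.2 kg. Origin: centre of its underside.
- case_mid: Upper case of the column, the same as case_low and square on it. Origin: centre of its underside.
- case_spare: The spare case, the same 62 (x) x 100 (y) x 45 mm, standing alone on the bench. Origin: centre of its underside.
- stylus: Stylus, about 90 g, 185 mm long: black square handle 110 x 24 x 24 mm, then a round steel shank 9 mm thick and 75 mm long with a rounded tip. Origin: centre of the handle (also nearly the centre of mass); +x points along it to the tip, 130 mm away; the handle's front end is at x = 55 mm. It starts lying level in the dock, handle first, with only the last 50 mm of the shank sticking out.
- stylus_tip (a point): The end of the stylus's tip, on its axis; axes as the stylus's.
- dock: Grey closed sleeve fixed to the bench, 145 (x) x 46 (y) x 54 mm high, that houses the stylus handle. Its open mouth is the -x face, at x = -70 mm (the back at 75 mm); the channel is 30 x 30 mm, its floor 18 mm above the bench, so the docked stylus's axis is 30 mm above the bench. Origin: on the bench below the channel. Draw the stylus out along -x by at least 140 mm.
- mat: Thin cork mat fixed to the bench, 170 (x) x 220 (y) x 2 mm. Origin: centre of its underside.
- cup: Bystander: open blue plastic cup, 68 mm across, 70 mm high. Origin: centre of its underside.
- tube: Bystander: standing capped tube, 35 mm across the cap, 115 mm high. Origin: centre of its underside.
There are look-alikes about, which are no part of the job. What is shaped like the case_mid but red or yellow is not meant.

How it is judged (in metres and radians):
On the way, in this order (a step that is already met when the one before it is completed fails the run):
1. the spare case stands squarely on the column of two, released (horizontal distance between case_spare and case_mid below 0.008 m and z of case_spare in the frame of case_mid between 0.042 and 0.048 m and angle between the x axis of case_spare and the x axis of case_mid, either way round below 0.1 rad and angle between case_spare's own z axis and vertical below 0.05 rad and linear speed of case_spare below 0.03 m/s and contact force between the fingers and case_spare below 0.1 N), for 0.2 s.
2. the stylus is out of the dock and lies on the cork mat, released (x of stylus in the frame of mat between -0.085 and 0.085 m and y of stylus in the frame of mat between -0.11 and 0.11 m and z of stylus in the frame of mat between 0.008 and 0.022 m and angle between stylus's own x axis and vertical between 1.47 and 1.67 rad and contact force between the fingers and stylus below 0.1 N and linear speed of stylus below 0.03 m/s), for 0.2 s.
3. the stylus's tip, inside the recess, holds the key fully home for about a second (value of joint key above 0.007 m and x of stylus_tip in the frame of key_mouth between 0.025 and 0.07 m and y of stylus_tip in the frame of key_mouth between -0.012 and 0.012 m and z of stylus_tip in the frame of key_mouth between -0.012 and 0.012 m), for 0.7 s.
At the end, for the whole second after the job is handed in: Spare case level and at rest on the column, centred within 8 mm and square within 0.1 rad; lower cases within 10 mm of where they were; key sprung back out (below 1.5 mm); stylus lying level and at rest on the cork mat, its handle's centre over the mat; nothing held (all of step 1 and all of step 2 and distance of each of case_low, case_mid from where it was at the start of the episode below 0.01 m and value of joint key below 0.0015 m); the robot touches nothing.
It fails at once if the stylus is pushed against the scale or its key with more than 30 N (contact force between stylus and scale above 30 N).
It fails at once if a bystander (cup, tube) is shifted by more than 25 mm or tipped over (distance of any of cup, tube from where it was at the start of the episode above 0.025 m or angle between any of cup, tube's own z axis and vertical above 0.4 rad).
It also fails if it takes over 72 s, if anything falls off the work surface, if the arm or the gripper's body presses on something with over 40 N, if the wrist force passes 120 N, or if a joint passes its speed limit or range.

## Robot

A 6-joint arm with a two-finger parallel gripper is mounted at the origin on the work surface. World frame = base frame: x ahead of the robot, y to its left, z up, the work surface at z = 0. Lengths are in mm, angles in rad, forces in N, time in s.
With the tool pointing down it reaches from about 275 to 750 mm from the base axis. Payload 10.2 kg.
Tool frame: the origin (TCP) lies between the finger pads; the fingertips stand 8 mm ahead of it and the grasp point (between the pads) lies 11 mm behind it; z points along the fingers, y is the line along which they close (so a half turn about z gives the same grasp; the last joint's range is limited). The gripper opens to 85 mm and grips with 20 to 120 N. Pads are 22 mm wide; open, the fingers measure 114 mm over their backs; the gripper's body (76 mm by 85 mm) begins 54 mm behind the grasp point. The pads swing forward as they close: fully open they stand 13 mm farther back than shut.
Start: joints at [-1.479, 0.313, 1.498, -0, 1.331, -0.223], TCP at [162.541, -499.211, 239.294] pointing down, gripper open.
Joint ranges: [-2.94, 2.94], [-0.97, 2.17], [0.19, 2.56], [-1.23, 4.37], [0.02, 3.11], [-2.88, 2.88]. Speed limits (rad/s): [2.39, 2.39, 3.01, 3.14, 3.14, 3.14].

## Interface

Orientations are given as a unit quaternion [w, x, y, z].
In Python, from rig import * gives the robot as it stands.
- The arm moves only by the shell command python3 -m handwheel 'ROWS' [FORCE]. ROWS is JSON, a list that holds one entry, the list of rows, each a list of 7 numbers: the shift along the world's x, y, z in mm, then the turn, a rotation vector about the world's x, y, z in degrees, then the opening, from -1 (shut) to 1 (fully open). A call has 1 to 8 rows; each row shifts and turns the commanded pose from where the row before left it; what a row does not reach is not made up. A row lasts 1/8 s, in which the tool goes at most 62.5 mm and 10.7 degrees, less where a joint would pass 70% of its speed; a pose out of reach is approached as far as the arm can. A call is refused whole if a number of a shift passes 62.5 or a number of a turn 10.7, either way. A call with a gripper value outside its range is refused whole. The fingers move at their own pace and stop on an object; FORCE is the grip in N (left out, the last holds). Time passes only in rows, so rows that do not move let the fingers close. It gives the time, the measured TCP pose, the force, the opening and the grip force at its end, in the units of the state.
- sense(): the state, without advancing time (a new reading comes with each control period).
- capture(name): name is "scene" or "top"; returns a dict with "image" (384x512x3 uint8, red, green, blue), "fx", "fy", "cx", "cy" (pixels), "dist_coeffs" ([k1, k2, p1, p2, k3] as OpenCV has them; the pictures are not rectified), "rvec" (rotation vector, rad) and "tvec" (3), from world to camera coordinates, as OpenCV has them. Camera axes: x right, y down, z forward; pixel columns grow to the right and rows downward; lengths in mm; the calibration is good to about 2 mm. A picture is of the moment at which its call begins. There is no depth.
- finish_job(): hands the job in; it is judged then, once.
The state is a dict: "time_s": time; "joints": joint angles; "dq": joint speeds; "tau": joint torques, N m; "eef_pos": TCP position; "ee_rot": TCP orientation; "force": force on the tool from outside, world axes, zero at the start; "wrist_torque": the same for the moment, N m; "grip_width": opening from 0.0 (shut) to 1.0 (fully open); "grip_force": force on a finger pad.
Only numpy, scipy, OpenCV 4.12 (cv2) and the standard library are available. Lean on these libraries where they do the work, as an engineer would, in place of code of your own. Each camera call takes 0.05 s, during which the arm holds its last target. There are 200 camera calls.

## Working session

There is one attempt and no reset: what is moved stays moved. The work goes in short steps, Python scripts to look and compute and a shell command to move; the robot and the scene stay as the last step left them, time stands still between calls to the robot, and variables do not carry over. Pictures are saved under pics/ and viewed, at most 10 in all, crops included, and the job is handed in when it is done.

```bash
mkdir -p pics; ls; python3 - <<'E'
from rig import *
import cv2,pickle
s=sense();print(s)
for n in("scene","top"):
    c=capture(n);pickle.dump(c,open(f"pics/{n}0.pkl","wb"))
    cv2.imwrite(f"pics/{n}0.png",cv2.resize(c["image"][:,:,::-1],(800,600),interpolation=cv2.INTER_CUBIC))
    print(n,{k:v for k,v in c.items() if k!="image"})
E
```

```text
pics
{'time_s': 0.0, 'joints': array([-1.47943512e+00,  3.13423184e-01,  1.49842315e+00,  3.26230349e-05,
        1.33100018e+00, -2.23403136e-01]), 'dq': array([-0.00075711, -0.00177035, -0.00120122,  0.00090671, -0.00079756,
        0.00045941]), 'tau': array([ 4.09718472e-03, -4.12261999e+01, -2.59739292e+01,  4.84710802e-05,
        4.09110085e-03,  1.68258043e-05]), 'eef_pos': array([ 162.50796978, -498.96209448,  238.75403739]), 'ee_rot': array([-6.24519705e-04,  9.87641383e-01,  1.56729404e-01,  5.71683484e-05]), 'force': array([-0.22836114, -0.0662945 , -0.57673965]), 'wrist_torque': array([ 0.05142484, -0.02785272, -0.00978893]), 'grip_force': 0.0, 'grip_width': 0.9997183233439993}
scene {'fx': 366.0720130073379, 'fy': 366.0720130073379, 'cx': 251.24988059249506, 'cy': 190.23567368359252, 'dist_coeffs': array([-0.08737515,  0.        ,  0.        ,  0.        ,  0.        ]), 'rvec': array([ 2.19953397,  1.00897463, -0.41303353]), 'tvec': array([-318.39716094, -165.45558639, 1329.66596152])}
top {'fx': 473.78386528649884, 'fy': 473.78386528649884, 'cx': 255.0410933105911, 'cy': 194.25519310250283, 'dist_coeffs': array([-0.03617087,  0.        ,  0.        ,  0.        ,  0.        ]), 'rvec': array([ 2.19377463, -2.18499962,  0.05398046]), 'tvec': array([  29.23412815,  480.41981627, 1842.11951723])}
```

View pics/top0.png

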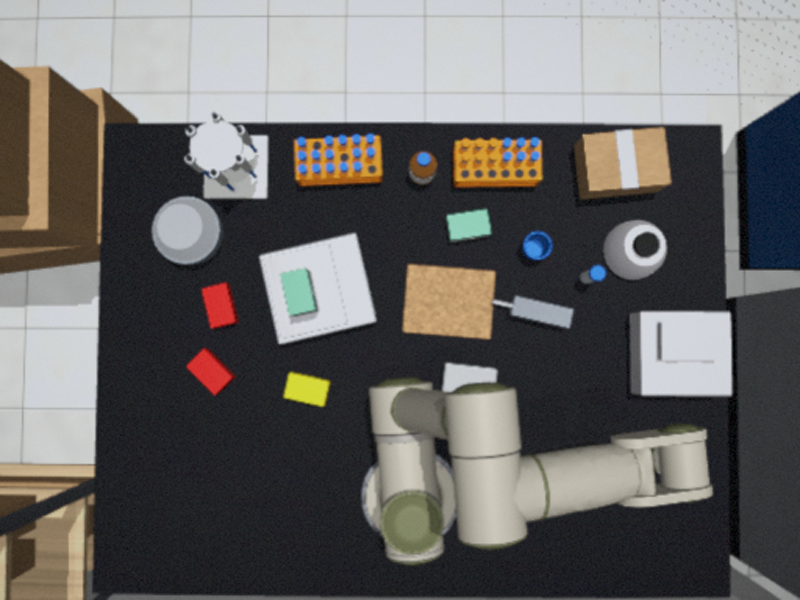

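View pics/scene0.png

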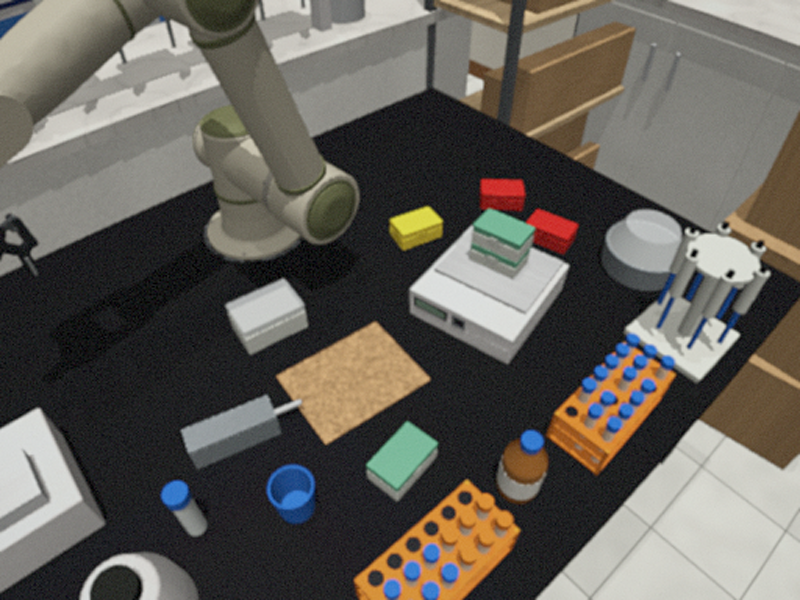

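The top view shows several candidates for the spare case:
- The pale green case at (468,225) fits the description.
- The white-lidded box at (470,380), the red boxes at (218,305) and (210,372), and the yellow box at (307,389) are look-alikes.

The column is at (298,292) on the scale, which faces −y (towards the mat). The mat is at (449,301), the dock at (542,312) with the shank on its left, the cup at (537,245) and the tube at (597,273). I'll check these in enlarged crops.

```bash
python3 - <<'E'
import cv2,pickle,numpy as np
t=pickle.load(open("pics/top0.pkl","rb"))["image"];s=pickle.load(open("pics/scene0.pkl","rb"))["image"]
def crop(im,u,v,w,h,k):
    o=cv2.resize(im[v:v+h,u:u+w],(w*k,h*k),interpolation=cv2.INTER_NEAREST)
    for x in range(0,w,10): cv2.putText(o,str(u+x),(x*k,8),0,.3,(255,0,255),1); o[::6,x*k]=(255,0,255)
    for y in range(10,h,10): cv2.putText(o,str(v+y),(0,y*k),0,.3,(255,0,255),1); o[y*k,::6]=(255,0,255)
    return o
A=np.vstack([np.hstack([crop(t,160,145,80,75,5),crop(t,280,125,80,75,5)]),np.hstack([crop(t,300,170,80,45,5),crop(s,110,245,80,45,5)])])
B=np.vstack([np.hstack([crop(s,260,130,110,100,4),crop(s,225,265,60,60,6)])[:, :800]]) if 0 else np.hstack([crop(s,260,130,110,100,4),cv2.copyMakeBorder(crop(s,230,265,55,57,6),0,58,0,0,cv2.BORDER_CONSTANT)])
cv2.imwrite("pics/A.png",A[:,:,::-1]);cv2.imwrite("pics/B.png",B[:,:,::-1]);print(A.shape,B.shape)
E
```

```text
(600, 800, 3) (400, 770, 3)
```

View pics/A.png

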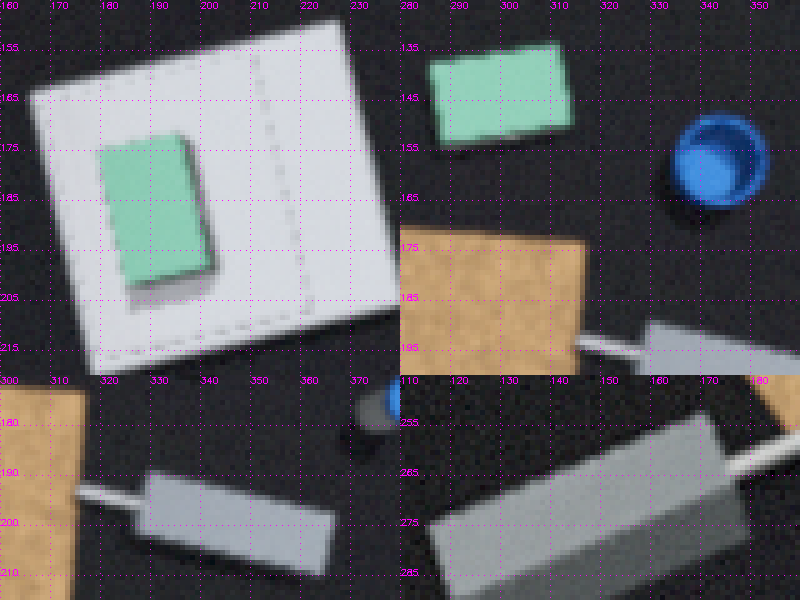

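View pics/B.png

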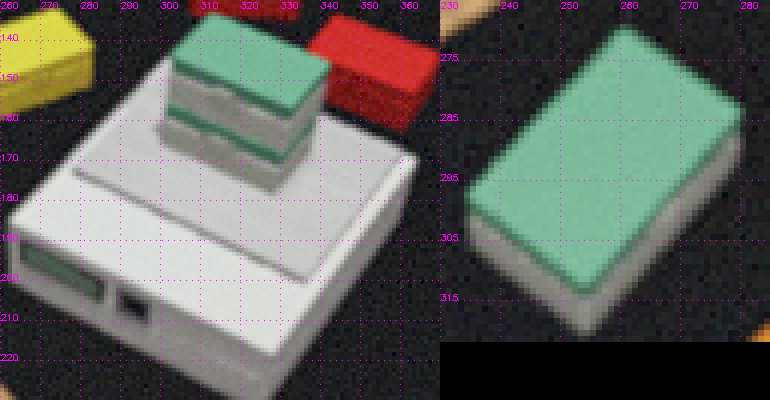

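```bash
cat > h.py <<'E'
import cv2,pickle,numpy as np
from scipy.optimize import least_squares
T=pickle.load(open("pics/top0.pkl","rb"));S=pickle.load(open("pics/scene0.pkl","rb"))
def K(c): return np.array([[c["fx"],0,c["cx"]],[0,c["fy"],c["cy"]],[0,0,1.]])
def proj(c,P): return cv2.projectPoints(np.asarray(P,float).reshape(-1,3),c["rvec"],c["tvec"],K(c),c["dist_coeffs"])[0].reshape(-1,2)
def unproj(c,px,z):
    n=cv2.undistortPoints(np.asarray(px,float).reshape(-1,1,2),K(c),c["dist_coeffs"]).reshape(-1,2)
    R=cv2.Rodrigues(c["rvec"])[0];o=-R.T@c["tvec"];d=np.c_[n,np.ones(len(n))]@R
    return o+d*((z-o[2])/d[:,2])[:,None]
def rect(lx,ly,z,cx=0): return np.array([[cx-lx/2,-ly/2,z],[cx+lx/2,-ly/2,z],[cx+lx/2,ly/2,z],[cx-lx/2,ly/2,z]])
def place(p,M):
    c,s=np.cos(p[2]),np.sin(p[2]);M=np.asarray(M,float)
    return np.c_[p[0]+c*M[:,0]-s*M[:,1],p[1]+s*M[:,0]+c*M[:,1],M[:,2]]
def fit(obs,p0):  # obs: (cam,model pts,pixels)
    f=lambda p:np.concatenate([(proj(c,place(p,m))-x).ravel() for c,m,x in obs])
    r=least_squares(f,p0,loss="soft_l1",x_scale=[10,10,.1]);return r.x,np.abs(f(r.x)).max()
E
cat > m.py <<'E'
from h import *
a=np.array
def tl(pts,u,v,k,ox=0,oy=0): return (a(pts,float)-[ox,oy])/k+[u,v]-.5
def b(pts): return a(pts)*.64-.2
D={}
D["scale"]=[(T,rect(240,220,68)[[0,1,2,3]],a([[np.nan]*2]*4)),]
# scale x -> left in top image(+y), scale y -> down (-x world)
# order (-,-),(+,-),(+,+),(-,+): -x=right, -y=up
t=np.vstack([tl([(340,20),(30,92),(92,374)],160,145,5),b([(375,322)])])
sc=tl([(268,354),(417,160),(10,215)],260,130,4)
D["scale"]=[(T,rect(240,220,68),t),(S,rect(240,220,68)[[0,1,3]],sc)]
g=90*np.pi/180
col_t=tl([(182,132),(99,150),(128,287),(212,269)],160,145,5)
col_s=tl([(292,117),(330,65),(210,12),(172,62)],260,130,4)
D["col"]=[(T,rect(62,100,168),col_t),(S,rect(62,100,168),col_s)]
# spare yaw ~0: x up, y left: (-,-)=down right,(+,-)=up right,(+,+)=up left,(-,+)=down left
sp_t=tl([(573,127),(558,42),(428,63),(443,146)],280,125,5,400)
sp_s=tl([(466,195),(583,292),(742,108),(625,28)],230,265,6,440)
D["spare"]=[(T,rect(62,100,45),sp_t),(S,rect(62,100,45),sp_s)]
# dock x -> right in image (-y), y-> up
dk_t=tl([(136,534),(324,576),(336,514),(148,471)],300,170,5,0,375)
dk_s=tl([(707,412),(430,522)],110,245,5,400,375)
D["dock"]=[(T,rect(145,46,54,2.5),dk_t),(S,rect(145,46,54,2.5)[[0,1]],dk_s)]
D["mat"]=[(T,rect(170,220,2),b([(492,339),(496,270),(407,264),(403,333)])),(S,rect(170,220,2),b([(277,377),(326,440),(430,379),(377,323)]))]
P0={"scale":(500,300,1.7),"col":(500,300,1.7),"spare":(700,-150,.1),"dock":(480,-330,-1.7),"mat":(500,-70,0)}
if __name__=="__main__":
    for n in D:
        for tag,o in(("both",D[n]),("top",D[n][:1]),("scene",D[n][1:])):
            p,r=fit(o,P0[n]);print(n,tag,p.round(2),"maxres px",r.round(2))
    p,_=fit(D["scale"],P0["scale"]);print("mouth",place(p,[[-120,0,45]]),"seen",unproj(S,tl([(133,306)],260,130,4),45),"proj",proj(S,place(p,[[-120,0,45]])))
    print("cup",unproj(T,[[344,157]],70),"tube",unproj(T,b([(597,273)]),115))
    print("shank",unproj(T,tl([(78,493),(136,503)],300,170,5,0,375)[:, :]+[0,0],30))
E
python3 m.py
```

```text
scale both [514.32 231.16   1.79] maxres px 1.12
scale top [515.37 230.65   1.79] maxres px 0.75
scale scene [513.32 232.48   1.79] maxres px 0.44
col both [500.59 262.51   1.8 ] maxres px 1.63
col top [499.11 262.36   1.79] maxres px 0.24
col scene [502.81 261.09   1.82] maxres px 1.38
spare both [ 6.7695e+02 -1.4138e+02  1.6000e-01] maxres px 0.82
spare top [ 6.7658e+02 -1.4090e+02  1.6000e-01] maxres px 0.7
spare scene [ 6.7709e+02 -1.4159e+02  1.6000e-01] maxres px 0.59
dock both [ 460.09 -317.18   -1.8 ] maxres px 0.59
dock top [ 460.73 -317.78   -1.79] maxres px 0.58
dock scene [ 459.27 -316.92   -1.81] maxres px 0.26
mat both [ 4.8853e+02 -9.4190e+01 -7.0000e-02] maxres px 2.63
mat top [ 4.8753e+02 -9.6590e+01 -6.0000e-02] maxres px 0.74
mat scene [ 4.8853e+02 -9.2890e+01 -8.0000e-02] maxres px 2.23
mouth [[540.49426565 114.05157831  45.        ]] seen [[542.31180943 113.95672336  45.        ]] proj [[292.3302912  205.62847313]]
cup [[ 620.78418089 -308.07209533   70.        ]] tube [[ 549.79670563 -440.39501505  115.        ]]
shank [[ 484.75618909 -202.07441637   30.        ]
 [ 477.15247606 -247.09064331   30.        ]]
```

```bash
python3 -m handwheel '[[[43,30,0,0,0,6.8,1],[43,30,0,0,0,6.8,1],[43,30,0,0,0,6.8,1],[43,30,0,0,0,6.8,1],[43,30,0,0,0,6.8,1],[43,30,0,0,0,6.8,1]]]' 60
python3 -m handwheel '[[[43,30,0,0,0,6.8,1],[43,30,0,0,0,6.8,1],[43,30,0,0,0,6.8,1],[43,30,0,0,0,6.8,1],[43,30,0,0,0,6.8,1],[41,28,0,0,0,6.3,1],[0,0,-30,0,0,0,1],[0,0,0,0,0,0,1]]]'
cat >> h.py <<'E'
def st():
    from rig import sense
    from scipy.spatial.transform import Rotation as Ro
    s=sense();q=s["ee_rot"];R=Ro.from_quat([q[1],q[2],q[3],q[0]]).as_matrix()
    print("t %.2f"%s["time_s"],"pos",s["eef_pos"].round(1),"phi_x deg %.2f"%np.degrees(np.arctan2(R[1,0],R[0,0])),"tilt",np.degrees(R[:2,2]).round(2),"F",s["force"].round(1),"grip",round(s["grip_width"],3),round(s["grip_force"],1),"j6 %.2f"%s["joints"][5])
    return s,R
E
python3 -c "from h import *;st()"
```

```text
time_s: 0.85
eef_pos: [421.7, -318.0, 239.1]
ee_rot: [-0.0, 0.87, 0.493, -0.0]
force: [-0.0, -0.4, -0.7]
grip_width: 0.998
grip_force: 0.0
time_s: 1.85
eef_pos: [675.7, -140.6, 206.3]
ee_rot: [-0.003, 0.648, 0.761, -0.001]
force: [0.5, 0.2, 0.2]
grip_width: 0.998
grip_force: 0.0
t 1.85 pos [ 675.7 -140.6  206.3] phi_x deg 99.16 tilt [-0.32  0.12] F [0.5 0.2 0.2] grip 0.998 0.0 j6 -0.53
```

```bash
python3 -m handwheel '[[[1,-0.7,-50,0,0,0,1],[0,0,-50,0,0,0,1],[0,0,-45,0,0,0,1],[0,0,-30,0,0,0,1],[0,0,-17,0,0,0,1],[0,0,0,0,0,0,1],[0,0,0,0,0,0,1]]]'
python3 -m handwheel '[[[0,0,0,0,0,0,-1],[0,0,0,0,0,0,-1],[0,0,0,0,0,0,-1],[0,0,0,0,0,0,-1],[0,0,0,0,0,0,-1],[0,0,0,0,0,0,-1]]]' 50
python3 -c "from h import *;st()"
```

```text
time_s: 2.72
eef_pos: [678.3, -142.4, 19.2]
ee_rot: [0.001, 0.649, 0.761, 0.0]
force: [0.9, -0.0, 0.3]
grip_width: 0.998
grip_force: 0.0
time_s: 3.48
eef_pos: [678.0, -142.1, 18.7]
ee_rot: [0.001, 0.649, 0.761, 0.0]
force: [-2.0, 1.1, 6.2]
grip_width: 0.723
grip_force: 56.7
t 3.48 pos [ 678.  -142.1   18.7] phi_x deg 99.14 tilt [ 0.09 -0.04] F [-2.   1.1  6.2] grip 0.723 56.7 j6 -0.53
```

```bash
python3 -m handwheel '[[[0,0,20,0,0,0,-1],[0,0,40,0,0,0,-1],[0,0,50,0,0,0,-1],[0,0,50,0,0,0,-1],[0,0,40,0,0,0,-1],[0,0,20,0,0,0,-1]]]'
python3 -m handwheel '[[[-15,33.7,0,0,0,-7.2,-1],[-15,33.7,0,0,0,-7.2,-1],[-15,33.7,0,0,0,-7.2,-1],[-15,33.7,0,0,0,-7.2,-1],[-15,33.7,0,0,0,-7.2,-1],[-15,33.7,0,0,0,-7.2,-1]]]'
python3 -m handwheel '[[[-15,33.7,0,0,0,-7.2,-1],[-15,33.7,0,0,0,-7.2,-1],[-15,33.7,0,0,0,-7.2,-1],[-15,33.7,0,0,0,-7.2,-1],[-15,33.7,0,0,0,-7.2,-1],[-14.3,33.6,0,0,0,-7.2,-1],[0,0,0,0,0,0,-1],[0,0,0,0,0,0,-1]]]'
python3 - <<'E'
from h import *
s,R=st()
from rig import capture
T=capture("top");S=capture("scene")
t=T["image"][140:220,150:240];u=S["image"][70:170,270:370]
A=np.hstack([cv2.resize(t,(450,400),interpolation=2),cv2.resize(u[:100,:85],(340,400),interpolation=2)])
cv2.imwrite("pics/C.png",A[:,:,::-1])
E
```

```text
time_s: 4.22
eef_pos: [677.7, -141.9, 241.2]
ee_rot: [0.002, 0.648, 0.761, 0.001]
force: [0.7, -0.6, -2.6]
grip_width: 0.716
grip_force: 55.8
time_s: 4.97
eef_pos: [586.7, 61.4, 238.4]
ee_rot: [0.0, 0.884, 0.467, 0.0]
force: [0.2, 0.8, -2.9]
grip_width: 0.719
grip_force: 55.8
time_s: 5.98
eef_pos: [498.3, 262.0, 237.9]
ee_rot: [0.0, 0.994, 0.111, 0.0]
force: [0.9, -0.3, -1.7]
grip_width: 0.719
grip_force: 55.8
t 5.97 pos [498.3 262.  237.9] phi_x deg 12.80 tilt [ 0.03 -0.01] F [ 0.9 -0.3 -1.7] grip 0.719 55.8 j6 1.62
```

View pics/C.png

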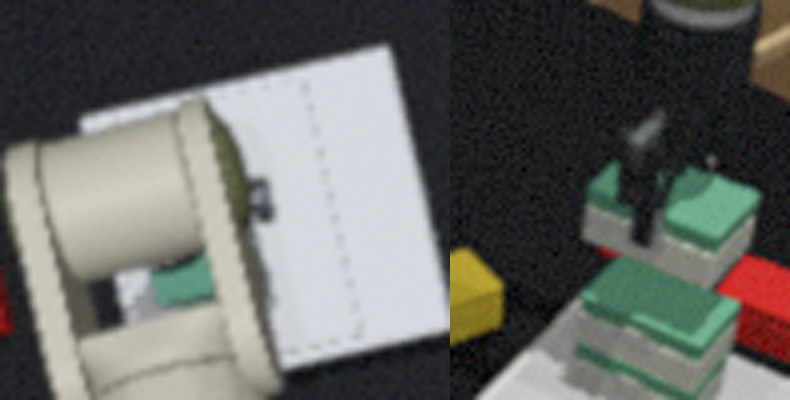

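The case is held level above the column: its lid corners are at about crop (760,200), (708,245) and (588,192), and the column is beneath it at (582,300)–(740,310). I'll check these against the predicted pose before lowering.

```bash
python3 - <<'E'
from h import *
held=proj(S,place((499.3,262.2,np.radians(102.8)),rect(62,100,264.2)))
col=proj(S,place((499.6,262.4,np.radians(102.8)),rect(62,100,168)))
for n,p in(("held",held),("col",col)): print(n,((p-[270,70]+.5)*4+[450,0]).round(0).tolist())
E
```

```text
held [[720.0, 239.0], [762.0, 195.0], [634.0, 146.0], [589.0, 186.0]]
col [[699.0, 350.0], [739.0, 305.0], [620.0, 254.0], [577.0, 296.0]]
```

```bash
python3 - <<'E'
from h import *
from rig import capture
c=capture("scene");im=cv2.resize(c["image"],None,fx=4,fy=4,interpolation=cv2.INTER_CUBIC).astype(int)
r,g,b=im[...,0],im[...,1],im[...,2]
m=((g-r>25)&(g>70)).astype(np.uint8)
m[:280]=0;m[680:]=0;m[:,:1080]=0;m[:,1480:]=0
n,l,s,ce=cv2.connectedComponentsWithStats(m)
for i in range(1,n):
    if s[i,4]>150:
        ys,xs=np.where(l==i);k=lambda j:((xs[j]+.5)/4-.5,(ys[j]+.5)/4-.5)
        print(s[i,4],"L",k(xs.argmin()),"R",k(xs.argmax()),"T",k(ys.argmin()),"B",k(ys.argmax()))
lid=12
for n,p,z in(("held",(499.3,262.2,np.radians(102.8)),264.2),("col",(499.6,262.4,np.radians(102.8)),168)):
    print(n,proj(S,place(p,rect(62,100,z))).round(2).tolist())
E
```

```text
1228 L (np.float64(304.125), np.float64(117.875)) R (np.float64(314.875), np.float64(122.375)) T (np.float64(310.625), np.float64(110.125)) B (np.float64(312.875), np.float64(123.875))
5420 L (np.float64(323.125), np.float64(123.375)) R (np.float64(347.125), np.float64(117.875)) T (np.float64(329.375), np.float64(111.375)) B (np.float64(334.875), np.float64(132.625))
8764 L (np.float64(302.125), np.float64(142.375)) R (np.float64(341.625), np.float64(145.875)) T (np.float64(313.375), np.float64(133.625)) B (np.float64(330.375), np.float64(158.875))
1580 L (np.float64(301.625), np.float64(156.375)) R (np.float64(337.375), np.float64(160.375)) T (np.float64(302.125), np.float64(155.875)) B (np.float64(326.375), np.float64(169.375))
held [[337.07, 129.33], [347.49, 118.3], [315.49, 105.96], [304.3, 116.12]]
col [[331.79, 157.0], [341.77, 145.7], [311.93, 133.11], [301.3, 143.58]]
```

```bash
python3 -m handwheel '[[[1,0,-20,0,0,0,-1],[0,0,-15,0,0,0,-1],[0,0,-8,0,0,0,-1],[0,0,-4,0,0,0,-1],[0,0,0,0,0,0,-1],[0,0,-1.5,0,0,0,-1],[0,0,0,0,0,0,-1],[0,0,0,0,0,0,-1]]]'
python3 -m handwheel '[[[0,0,-0.8,0,0,0,-1],[0,0,0,0,0,0,-1],[0,0,0,0,0,0,-1]]]'
```

```text
time_s: 7.12
eef_pos: [499.3, 262.4, 188.9]
ee_rot: [-0.0, 0.994, 0.111, 0.0]
force: [0.1, -0.2, -3.3]
grip_width: 0.718
grip_force: 55.8
time_s: 7.5
eef_pos: [499.2, 262.4, 188.0]
ee_rot: [-0.0, 0.994, 0.111, 0.0]
force: [0.0, -0.1, -2.4]
grip_width: 0.721
grip_force: 55.8
```

```bash
python3 -m handwheel '[[[0,0,-0.7,0,0,0,-1],[0,0,0,0,0,0,-1],[0,0,0,0,0,0,-1]]]'
python3 -m handwheel '[[[0,0,-0.7,0,0,0,-1],[0,0,0,0,0,0,-1],[0,0,0,0,0,0,-1]]]'
```

```text
time_s: 7.88
eef_pos: [499.2, 262.4, 187.3]
ee_rot: [-0.0, 0.994, 0.111, -0.0]
force: [-0.7, 0.3, -3.3]
grip_width: 0.72
grip_force: 55.8
time_s: 8.25
eef_pos: [499.3, 262.4, 186.7]
ee_rot: [-0.0, 0.994, 0.111, 0.0]
force: [-0.8, 0.1, -1.0]
grip_width: 0.717
grip_force: 55.9
```

```bash
python3 -m handwheel '[[[0,0,-0.6,0,0,0,-1],[0,0,0,0,0,0,-1],[0,0,0,0,0,0,-1]]]' 25
python3 -m handwheel '[[[0,0,0,0,0,0,0.6],[0,0,0,0,0,0,0.8],[0,0,0,0,0,0,1],[0,0,0,0,0,0,1],[0,0,0,0,0,0,1]]]'
python3 -m handwheel '[[[0,0,10,0,0,0,1],[0,0,25,0,0,0,1],[0,0,40,0,0,0,1],[0,0,30,0,0,0,1],[0,0,10,0,0,0,1]]]'
```

```text
time_s: 8.62
eef_pos: [499.3, 262.4, 186.6]
ee_rot: [-0.0, 0.994, 0.111, 0.0]
force: [-2.2, -1.4, 5.8]
grip_width: 0.718
grip_force: 56.7
time_s: 9.25
eef_pos: [499.3, 262.4, 186.0]
ee_rot: [0.0, 0.994, 0.111, 0.0]
force: [0.5, -0.3, 1.0]
grip_width: 0.998
grip_force: 0.0
time_s: 9.88
eef_pos: [499.6, 262.5, 303.2]
ee_rot: [-0.0, 0.994, 0.111, 0.002]
force: [-0.3, 0.1, -0.7]
grip_width: 1.0
grip_force: 0.0
```

```bash
python3 -m handwheel '[[[-1.8,-48.4,0,0,0,6.4,1],[-1.8,-48.4,0,0,0,6.4,1],[-1.8,-48.4,0,0,0,6.4,1],[-1.8,-48.4,0,0,0,6.4,1],[-1.8,-48.4,-30,0,0,6.4,1],[-1.8,-48.4,-30,0,0,6.4,0.5]]]'
python3 -m handwheel '[[[-1.8,-48.4,-30,0,0,6.4,0.5],[-1.8,-48.4,-30,0,0,6.4,0.5],[-1.8,-48.4,-30,0,0,6.4,0.5],[-1.8,-48.4,-30,0,0,6.4,0.5],[0,0,0,0,0,0,0.5],[0,0,0,0,0,0,0.5]]]'
python3 - <<'E'
from h import *
st()
from rig import capture
T=capture("top");S=capture("scene")
t=T["image"][160:220,290:380];u=S["image"][200:300,90:230];w=S["image"][110:180,290:360]
k=T["image"][150:220,160:240]
A=np.vstack([np.hstack([cv2.resize(k,(400,350),interpolation=2),cv2.resize(w,(350,350),interpolation=2)]),np.hstack([cv2.resize(t,(375,250),interpolation=2),cv2.resize(u,(375,250),interpolation=2)])])if 0 else None
a=cv2.resize(k,(400,350),interpolation=2);b=cv2.resize(w,(350,350),interpolation=2);c=cv2.resize(t,(375,250),interpolation=2);d=cv2.resize(u,(375,250),interpolation=2)
cv2.imwrite("pics/D.png",np.vstack([np.hstack([a,b]),np.hstack([c,d])])[:,:,::-1])
E
```

```text
time_s: 10.62
eef_pos: [487.9, -29.4, 239.7]
ee_rot: [-0.0, 0.901, 0.433, -0.0]
force: [0.9, -0.3, 0.1]
grip_width: 0.816
grip_force: 0.0
time_s: 11.38
eef_pos: [481.1, -221.1, 120.9]
ee_rot: [-0.0, 0.784, 0.62, 0.0]
force: [0.3, -0.1, 1.4]
grip_width: 0.748
grip_force: 0.0
t 11.38 pos [ 481.1 -221.1  120.9] phi_x deg 76.69 tilt [-0.02  0.04] F [ 0.3 -0.1  1.4] grip 0.748 0.0 j6 -0.42
```

View pics/D.png

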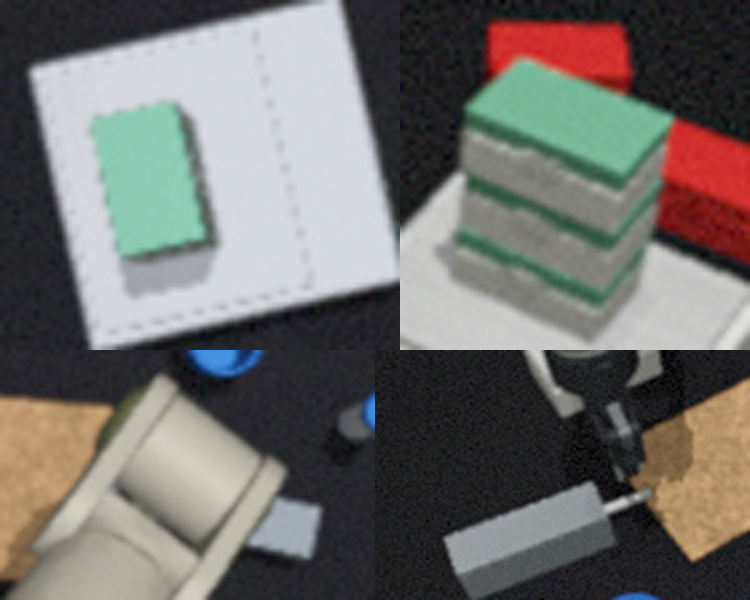

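The column of three at (150,180) is square and level. The gripper is over the shank, with its fingers at about (622,450) beside the exposed shank at (628,500).

```bash
python3 -m handwheel '[[[0.7,0,-40,0,0,0,0.5],[0,0,-30,0,0,0,0.5],[0,0,-16,0,0,0,0.5],[0,0,-8,0,0,0,0.5],[0,0,0,0,0,0,0.5]]]'
python3 -m handwheel '[[[0,0,0,0,0,0,-1],[0,0,0,0,0,0,-1],[0,0,0,0,0,0,-1],[0,0,0,0,0,0,-1],[0,0,0,0,0,0,-1],[0,0,0,0,0,0,-1],[0,0,0,0,0,0,-1],[0,0,0,0,0,0,-1]]]' 60
python3 -c "from h import *;st()"
```

```text
time_s: 12.1
eef_pos: [482.2, -221.6, 27.4]
ee_rot: [0.0, 0.784, 0.621, 0.0]
force: [0.3, 0.4, -0.2]
grip_width: 0.749
grip_force: 0.0
time_s: 13.1
eef_pos: [482.1, -221.7, 27.1]
ee_rot: [0.0, 0.784, 0.621, 0.0]
force: [1.1, 0.7, 2.1]
grip_width: 0.075
grip_force: 58.6
t 13.10 pos [ 482.1 -221.7   27.1] phi_x deg 76.74 tilt [ 0.02 -0.02] F [1.1 0.7 2.1] grip 0.075 58.6 j6 -0.42
```

```bash
python3 -m handwheel '[[[2.3,9.7,0.5,0,0,0,-1],[4.5,19.5,0.5,0,0,0,-1],[4.5,19.5,0,0,0,0,-1],[4.5,19.5,0,0,0,0,-1],[4.5,19.5,0,0,0,0,-1],[0,0,0,0,0,0,-1]]]'
python3 -c "from h import *;st()"
```

```text
time_s: 13.85
eef_pos: [502.4, -132.0, 27.9]
ee_rot: [-0.0, 0.783, 0.622, -0.0]
force: [0.5, 1.1, -0.3]
grip_width: 0.077
grip_force: 58.5
t 13.85 pos [ 502.4 -132.    27.9] phi_x deg 76.87 tilt [-0.03  0.02] F [ 0.5  1.1 -0.3] grip 0.077 58.5 j6 -0.25
```

```bash
python3 -m handwheel '[[[4.5,19.5,0,0,0,0,-1],[5.7,24.4,0,0,0,0,-1],[5.7,24.4,0,0,0,0,-1],[5.7,24.4,0,0,0,0,-1],[5.7,24.4,0,0,0,0,-1],[4.5,19.5,0,0,0,0,-1],[0,0,0,0,0,0,-1]]]'
python3 - <<'E'
from h import *
st()
from rig import capture
T=capture("top");S=capture("scene")
a=cv2.resize(T["image"][145:225,250:340],(450,400),interpolation=2);b=cv2.resize(S["image"][175:295,160:265],(350,400),interpolation=2)
cv2.imwrite("pics/E.png",np.hstack([a,b])[:,:,::-1])
E
```

```text
time_s: 14.72
eef_pos: [534.1, 3.4, 27.9]
ee_rot: [-0.0, 0.784, 0.621, -0.0]
force: [0.4, -0.4, -1.2]
grip_width: 0.077
grip_force: 58.5
t 14.72 pos [534.1   3.4  27.9] phi_x deg 76.82 tilt [-0.01  0.  ] F [ 0.4 -0.4 -1.2] grip 0.077 58.5 j6 0.02
```

View pics/E.png

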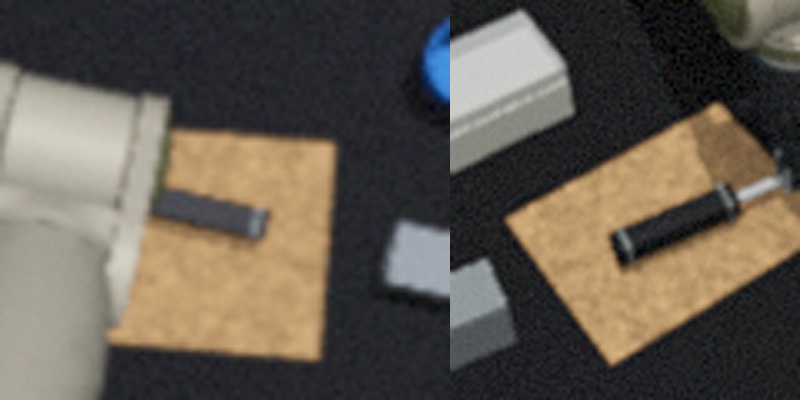

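The stylus is clear of the dock. Its handle is over the mat, at scene crop (612,245)–(735,200), with the shank in the fingers. Next I lower it and let go.

```bash
python3 -m handwheel '[[[0,0,-6,0,0,0,-1],[0,0,-5,0,0,0,-1],[0,0,-3,0,0,0,-1],[0,0,-1.5,0,0,0,-1],[0,0,0,0,0,0,-1],[0,0,0,0,0,0,-1]]]'
python3 -c "from h import *;st()"
```

```text
time_s: 15.58
eef_pos: [534.1, 2.7, 12.6]
ee_rot: [0.0, 0.784, 0.621, 0.0]
force: [-0.6, -0.3, -0.3]
grip_width: 0.072
grip_force: 58.5
t 15.57 pos [534.1   2.7  12.6] phi_x deg 76.74 tilt [ 0.01 -0.  ] F [-0.6 -0.3 -0.3] grip 0.072 58.5 j6 0.02
```

```bash
python3 -m handwheel '[[[0,0,-0.8,0,0,0,-1],[0,0,0,0,0,0,0],[0,0,0,0,0,0,0.3],[0,0,0,0,0,0,0.3],[0,0,0,0,0,0,0.3],[0,0,20,0,0,0,0.3],[0,0,50,0,0,0,0.3],[0,0,50,0,0,0,0.3]]]'
python3 -m handwheel '[[[-40,0,20,0,0,0,0.3],[-50,0,0,0,0,0,0.3],[-50,0,0,0,0,0,0.3],[-40,0,0,0,0,0,0.3],[0,0,0,0,0,0,0.3]]]'
python3 - <<'E'
from h import *
st()
from rig import capture
T=capture("top");S=capture("scene");pickle.dump((T,S),open("pics/lay.pkl","wb"))
a=cv2.resize(T["image"][150:220,235:315],(480,420),interpolation=cv2.INTER_NEAREST);b=cv2.resize(S["image"][180:285,190:270],(320,420),interpolation=cv2.INTER_NEAREST)
cv2.imwrite("pics/F.png",np.hstack([a,b])[:,:,::-1])
E
```

```text
time_s: 16.58
eef_pos: [533.8, 2.7, 133.0]
ee_rot: [-0.0, 0.784, 0.621, -0.0]
force: [-0.2, 0.6, 0.1]
grip_width: 0.647
grip_force: 0.0
time_s: 17.2
eef_pos: [352.4, 2.9, 151.9]
ee_rot: [0.0, 0.784, 0.62, -0.0]
force: [1.0, 0.1, 0.3]
grip_width: 0.653
grip_force: 0.0
t 17.20 pos [352.4   2.9 151.9] phi_x deg 76.70 tilt [ 0.   -0.01] F [1.  0.1 0.3] grip 0.653 0.0 j6 -0.10
```

View pics/F.png

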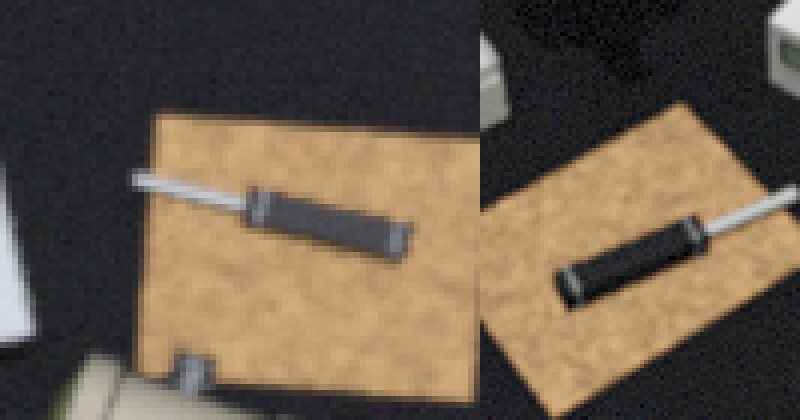

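The stylus lies on the mat in top crop F: tip at (132,178), handle front at (247,206), handle back at (408,242). It's lying flat.

```bash
python3 - <<'E'
from h import *
f=lambda p:np.array(p,float)/6+[235,150]-.5
h=unproj(T,f([(250,186),(246,224),(403,262),(411,222)]),26);print(h.round(1).tolist(),h.mean(0))
d=h[:2].mean(0)-h[2:].mean(0);print(np.linalg.norm(d),np.degrees(np.arctan2(d[1],d[0])))
t=unproj(T,f([(132,178)]),16)[0];e=t-h.mean(0);print("tip",t,np.hypot(*e[:2]),np.degrees(np.arctan2(e[1],e[0])))
E
```

```text
[[533.6, -51.0, 26.0], [508.8, -48.5, 26.0], [484.5, -150.3, 26.0], [510.6, -155.5, 26.0]] [ 509.38279521 -101.32132905   26.        ]
105.84370721611222 77.07328779411975
tip [539.41413531  25.67386278  16.        ] 130.49773996763238 76.69532177307588
```

```bash
python3 -m handwheel '[[[39.2,-26.1,0,0,0,0,0.3],[39.2,-26.1,0,0,0,0,0.3],[39.2,-26.1,0,0,0,0,0.3],[39.3,-26.1,0,0,0,0,0.3],[0,0,-50,0,0,0,0.3],[0,0,-50,0,0,0,0.3],[0,0,-28,0,0,0,0.3],[0,0,-11,0,0,0,0.3]]]'
python3 -m handwheel '[[[0,0,-1.5,0,0,0,0.3],[0,0,0,0,0,0,0.3],[0,0,0,0,0,0,-1],[0,0,0,0,0,0,-1],[0,0,0,0,0,0,-1],[0,0,0,0,0,0,-1],[0,0,0,0,0,0,-1],[0,0,0,0,0,0,-1]]]' 80
python3 -c "from h import *;st()"
```

```text
time_s: 18.3
eef_pos: [511.0, -101.5, 10.8]
ee_rot: [-0.001, 0.784, 0.621, -0.001]
force: [0.6, -0.1, 0.4]
grip_width: 0.653
grip_force: 0.0
time_s: 19.3
eef_pos: [511.4, -101.9, 12.1]
ee_rot: [0.001, 0.784, 0.621, 0.0]
force: [-1.3, 0.2, 7.4]
grip_width: 0.259
grip_force: 79.2
t 19.30 pos [ 511.4 -101.9   12.1] phi_x deg 76.74 tilt [ 0.07 -0.04] F [-1.3  0.2  7.4] grip 0.259 79.2 j6 -0.19
```

```bash
python3 -m handwheel '[[[0,0,10,0,0,0,-1],[0,0,15,0,0,0,-1],[0,0,6,0,0,0,-1],[16,16,0,0,0,6.5,-1],[16,16,0,0,0,6.5,-1],[16,16,0,0,0,6.5,-1],[15,16.5,0,0,0,6.4,-1],[0,0,0,0,0,0,-1]]]'
python3 -m handwheel '[[[0,0,0,0,0,0,-1],[0,0,0,0,0,0,-1]]]'
python3 - <<'E'
from h import *
s,R=st()
from rig import capture
T=capture("top");S=capture("scene");pickle.dump((T,S),open("pics/ins.pkl","wb"))
print("tip est",s["eef_pos"]+R[:,0]*130+[0,0,1.9])
a=cv2.resize(T["image"][150:220,205:285],(480,420),interpolation=cv2.INTER_NEAREST);b=cv2.resize(S["image"][175:245,250:303],(318,420),interpolation=cv2.INTER_NEAREST)
cv2.imwrite("pics/G.png",np.hstack([a,b])[:,:,::-1])
E
```

```text
time_s: 20.3
eef_pos: [574.3, -36.4, 42.3]
ee_rot: [0.0, 0.624, 0.781, 0.0]
force: [-0.1, 0.3, -1.3]
grip_width: 0.266
grip_force: 78.5
time_s: 20.55
eef_pos: [573.5, -37.8, 42.3]
ee_rot: [-0.0, 0.626, 0.78, -0.0]
force: [-0.7, 0.8, -0.8]
grip_width: 0.265
grip_force: 78.5
t 20.55 pos [573.5 -37.8  42.3] phi_x deg 102.54 tilt [-0.02 -0.  ] F [-0.7  0.8 -0.8] grip 0.265 78.5 j6 -0.49
tip est [545.3062559   89.11767989  44.17095094]
```

View pics/G.png

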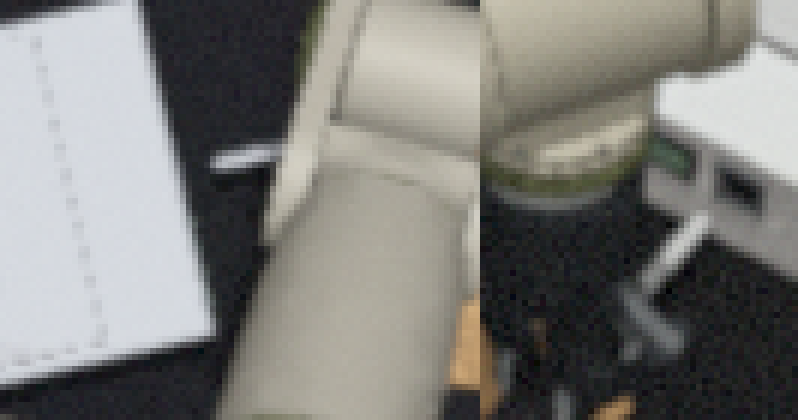

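```bash
python3 - <<'E'
from h import *
tip=[[545.3,89.1,44.2]]
print("scene pred",((proj(S,tip)-[250,175]+.5)*6+[480,0]).round(1),"mouth pred",((proj(S,[[541,114,45],[540.5,114,45]])-[250,175]+.5)*6+[480,0]).round(1))
print("top pred",((proj(T,tip)-[205,150]+.5)*6).round(1))
print("top seen",unproj(T,np.array([[213,163]])/6+[205,150]-.5,44.2))
u=np.array([np.cos(np.radians(102.6)),np.sin(np.radians(102.6)),0]);l=np.array([-u[1],u[0],0]);m=np.array([541,114,45.])
q=m+np.array([l*a+np.array([0,0,b]) for a,b in((10,10),(-10,10),(-10,-10),(10,-10))])
print("mouth corners",((proj(S,q)-[250,175]+.5)*6+[480,0]).round(0).tolist())
print("tip in mouth frame",(np.array(tip[0])-m)@u,(np.array(tip[0])-m)@l)
E
```

```text
scene pred [[707.  219.3]] mouth pred [[737.6 187.4]
 [736.9 186.8]]
top pred [[213.3 164.7]]
top seen [[546.38123397  89.30937555  44.2       ]]
mouth corners [[722.0, 164.0], [757.0, 183.0], [753.0, 210.0], [719.0, 192.0]]
tip in mouth frame -25.23834331027994 1.2353246344373359
```

The tip is seen at (706,218) against a predicted (707,219). The recess mouth is seen at (722–762,165–210) against predicted corners (722,164) and (753,210), so the tip is aligned to within about 1–2 mm. Now I insert it.

```bash
python3 -m handwheel '[[[1.4,0.3,0.6,0,0,0,-1],[-2.2,9.8,0,0,0,0,-1],[-1.7,7.8,0,0,0,0,-1],[-0.9,3.9,0,0,0,0,-1],[-0.9,3.9,0,0,0,0,-1],[-0.9,3.9,0,0,0,0,-1],[0,0,0,0,0,0,-1]]]'
python3 -c "from h import *;st()"
python3 -m handwheel '[[[-0.9,3.9,0,0,0,0,-1],[-0.9,3.9,0,0,0,0,-1],[-0.9,3.9,0,0,0,0,-1],[-0.4,2,0,0,0,0,-1],[0,0,0,0,0,0,-1],[0,0,0,0,0,0,-1]]]'
python3 -c "from h import *;s,R=st();u=np.array([-.218,.976,0]);t=s['eef_pos']+R[:,0]*130+[0,0,1.9];d=t-[541,114,45];print('depth',d@u,'lat',d@[-.976,-.218,0],d[2],'push',-s['force']@u)"
```

```text
time_s: 21.52
eef_pos: [568.7, -7.4, 42.8]
ee_rot: [-0.0, 0.625, 0.781, 0.0]
force: [0.3, 0.4, -0.1]
grip_width: 0.264
grip_force: 78.5
t 21.52 pos [568.7  -7.4  42.8] phi_x deg 102.65 tilt [0. 0.] F [ 0.3  0.4 -0.1] grip 0.264 78.5 j6 -0.44
time_s: 22.28
eef_pos: [565.7, 6.0, 42.8]
ee_rot: [0.0, 0.625, 0.781, -0.0]
force: [-0.2, 0.2, -0.7]
grip_width: 0.261
grip_force: 78.5
t 22.27 pos [565.7   6.   42.8] phi_x deg 102.63 tilt [ 0. -0.] F [-0.2  0.2 -0.7] grip 0.261 78.5 j6 -0.42
depth 19.22392940433368 lat -0.45235925117225495 -0.28554159062215234 push -0.21825261787414504
```

```bash
cat > d.py <<'E'
from h import *
s,R=st();u=np.array([-.218,.976,0]);t=s['eef_pos']+R[:,0]*130+[0,0,1.9];d=t-[541,114,45];print('depth %.1f lat %.1f z %.1f push %.1f'%(d@u,d@[-.976,-.218,0],d[2],-s['force']@u))
E
python3 -m handwheel '[[[-0.9,3.9,0,0,0,0,-1],[-0.9,3.9,0,0,0,0,-1],[-0.4,2,0,0,0,0,-1],[0,0,0,0,0,0,-1]]]'; python3 d.py
python3 -m handwheel '[[[-0.4,2,0,0,0,0,-1],[0,0,0,0,0,0,-1],[0,0,0,0,0,0,-1]]]' >/dev/null; python3 d.py
python3 -m handwheel '[[[-0.4,2,0,0,0,0,-1],[0,0,0,0,0,0,-1],[0,0,0,0,0,0,-1]]]' >/dev/null; python3 d.py
python3 -m handwheel '[[[-0.4,2,0,0,0,0,-1],[0,0,0,0,0,0,-1],[0,0,0,0,0,0,-1]]]' >/dev/null; python3 d.py
```

```text
time_s: 22.78
eef_pos: [563.4, 16.1, 42.8]
ee_rot: [0.0, 0.625, 0.781, -0.0]
force: [0.0, 0.3, -0.5]
grip_width: 0.262
grip_force: 78.5
t 22.77 pos [563.4  16.1  42.8] phi_x deg 102.65 tilt [ 0. -0.] F [ 0.   0.3 -0.5] grip 0.262 78.5 j6 -0.40
depth 29.6 lat -0.4 z -0.3 push -0.3
t 23.15 pos [563.   17.8  42.8] phi_x deg 102.63 tilt [-0. -0.] F [ 1.2 -0.4  0.3] grip 0.266 78.5 j6 -0.40
depth 31.4 lat -0.5 z -0.3 push 0.6
t 23.52 pos [562.6  19.9  42.8] phi_x deg 102.64 tilt [0. 0.] F [ 0.  -0.1 -1.5] grip 0.263 78.5 j6 -0.39
depth 33.5 lat -0.5 z -0.3 push 0.1
t 23.90 pos [562.2  21.9  42.8] phi_x deg 102.64 tilt [-0. -0.] F [-0.  -0.2 -1.8] grip 0.263 78.5 j6 -0.39
depth 35.5 lat -0.5 z -0.3 push 0.2
```

```bash

python3 -m handwheel '[[[-0.4,2,0,0,0,0,-1],[0,0,0,0,0,0,-1],[0,0,0,0,0,0,-1]]]' >/dev/null; python3 d.py
python3 -m handwheel '[[[-0.4,2,0,0,0,0,-1],[0,0,0,0,0,0,-1],[0,0,0,0,0,0,-1]]]' >/dev/null; python3 d.py
python3 -m handwheel '[[[-0.4,2,0,0,0,0,-1],[0,0,0,0,0,0,-1],[0,0,0,0,0,0,-1]]]' >/dev/null; python3 d.py
python3 -m handwheel '[[[-0.4,2,0,0,0,0,-1],[0,0,0,0,0,0,-1],[0,0,0,0,0,0,-1]]]' >/dev/null; python3 d.py
```

```text
t 24.27 pos [561.8  23.9  42.8] phi_x deg 102.64 tilt [ 0. -0.] F [ 0.2  0.4 -0.8] grip 0.261 78.5 j6 -0.39
depth 37.5 lat -0.6 z -0.3 push -0.3
t 24.65 pos [561.4  25.9  42.8] phi_x deg 102.64 tilt [-0. -0.] F [-0.9  0.5 -0.1] grip 0.262 78.5 j6 -0.38
depth 39.6 lat -0.6 z -0.3 push -0.7
t 25.02 pos [561.1  27.9  42.8] phi_x deg 102.64 tilt [ 0. -0.] F [-0.1 -0.6 -0.1] grip 0.267 78.5 j6 -0.38
depth 41.6 lat -0.7 z -0.3 push 0.6
t 25.40 pos [560.7  29.7  42.9] phi_x deg 102.64 tilt [ 0.01 -0.01] F [-1.2 -2.  -1.1] grip 0.26 78.5 j6 -0.38
depth 43.4 lat -0.8 z -0.3 push 1.7
```

```bash

python3 -m handwheel '[[[-0.4,2,0,0,0,0,-1],[0,0,0,0,0,0,-1],[0,0,0,0,0,0,-1]]]' >/dev/null; python3 d.py
python3 -m handwheel '[[[-0.4,2,0,0,0,0,-1],[0,0,0,0,0,0,-1],[0,0,0,0,0,0,-1]]]' >/dev/null; python3 d.py
python3 -m handwheel '[[[-0.4,2,0,0,0,0,-1],[0,0,0,0,0,0,-1],[0,0,0,0,0,0,-1]]]' >/dev/null; python3 d.py
```

```text
t 25.77 pos [560.3  31.8  42.8] phi_x deg 102.65 tilt [ 0.   -0.01] F [ 0.2 -3.  -0.7] grip 0.261 78.5 j6 -0.37
depth 45.6 lat -0.8 z -0.3 push 2.9
t 26.15 pos [559.8  33.8  42.8] phi_x deg 102.64 tilt [-0.   -0.01] F [-0.6 -3.8 -0.7] grip 0.266 78.5 j6 -0.37
depth 47.7 lat -0.8 z -0.3 push 3.6
t 26.52 pos [559.4  35.8  42.8] phi_x deg 102.64 tilt [ 0.   -0.01] F [-0.1 -4.5 -0.5] grip 0.26 78.5 j6 -0.37
depth 49.7 lat -0.8 z -0.3 push 4.3
```

```bash

python3 -m handwheel '[[[-0.4,1.8,0,0,0,0,-1],[0,0,0,0,0,0,-1],[0,0,0,0,0,0,-1]]]' >/dev/null; python3 d.py
python3 -m handwheel '[[[-0.2,1,0,0,0,0,-1],[0,0,0,0,0,0,-1],[0,0,0,0,0,0,-1]]]' >/dev/null; python3 d.py
python3 -m handwheel '[[[-0.1,0.5,0,0,0,0,-1],[0,0,0,0,0,0,-1],[0,0,0,0,0,0,-1]]]' >/dev/null; python3 d.py
```

```text
t 26.90 pos [559.   37.5  42.8] phi_x deg 102.64 tilt [-0.   -0.01] F [-0.4 -5.1 -1.2] grip 0.263 78.5 j6 -0.36
depth 51.4 lat -0.8 z -0.3 push 4.9
t 27.27 pos [558.9  38.5  42.8] phi_x deg 102.65 tilt [ 0.   -0.02] F [ 0.5 -5.4 -0.9] grip 0.262 78.5 j6 -0.36
depth 52.4 lat -0.9 z -0.3 push 5.4
t 27.65 pos [558.9  38.8  42.9] phi_x deg 102.65 tilt [ 0.01 -0.04] F [ 0.4 -6.1 -0.5] grip 0.267 78.5 j6 -0.36
depth 52.7 lat -0.9 z -0.3 push 6.1
```

The key is fully home: 6.1 N and no further travel. I'll hold it, then retract.

```bash

python3 -m handwheel '[[[-0.1,0.3,0,0,0,0,-1],[0,0,0,0,0,0,-1],[0,0,0,0,0,0,-1],[0,0,0,0,0,0,-1],[0,0,0,0,0,0,-1],[0,0,0,0,0,0,-1],[0,0,0,0,0,0,-1],[0,0,0,0,0,0,-1]]]' >/dev/null; python3 d.py
python3 -m handwheel '[[[0,0,0,0,0,0,-1],[0,0,0,0,0,0,-1],[0,0,0,0,0,0,-1],[0,0,0,0,0,0,-1]]]' >/dev/null; python3 d.py
python3 -m handwheel '[[[1.1,-4.9,0,0,0,0,-1],[2.2,-9.8,0,0,0,0,-1],[2.2,-9.8,0,0,0,0,-1],[2.2,-9.8,0,0,0,0,-1],[2.2,-9.8,0,0,0,0,-1],[2.2,-9.8,0,0,0,0,-1],[2.2,-9.8,0,0,0,0,-1],[2.2,-9.8,0,0,0,0,-1]]]' >/dev/null; python3 d.py
python3 -m handwheel '[[[2.2,-9.8,0,0,0,0,-1],[0,0,0,0,0,0,-1]]]' >/dev/null; python3 d.py
```

```text
t 28.65 pos [558.9  38.8  42.9] phi_x deg 102.65 tilt [ 0.03 -0.06] F [ 1.1 -7.4 -0.9] grip 0.259 78.5 j6 -0.36
depth 52.7 lat -0.9 z -0.3 push 7.4
t 29.15 pos [558.8  38.8  42.9] phi_x deg 102.65 tilt [ 0.03 -0.06] F [ 0.5 -7.6  0.1] grip 0.265 78.5 j6 -0.36
depth 52.7 lat -0.9 z -0.3 push 7.6
t 30.15 pos [575.3 -34.7  42.8] phi_x deg 102.63 tilt [-0.  0.] F [ 0.6 -0.3 -2.4] grip 0.262 78.5 j6 -0.48
depth -22.6 lat -1.0 z -0.3 push 0.5
t 30.40 pos [577.5 -44.5  42.8] phi_x deg 102.59 tilt [ 0.01 -0.  ] F [ 1.3 -0.8 -1.2] grip 0.263 78.5 j6 -0.50
depth -32.6 lat -1.1 z -0.3 push 1.1
```

```bash

python3 -m handwheel '[[[-16.5,-14.4,0,0,0,-6.4,-1],[-16.5,-14.4,0,0,0,-6.4,-1],[-16.5,-14.4,0,0,0,-6.4,-1],[-16.5,-14.4,0,0,0,-6.4,-1],[0,0,-12,0,0,0,-1],[0,0,-10,0,0,0,-1],[0,0,-6,0,0,0,-1],[0,0,0,0,0,0,-1]]]'
python3 -m handwheel '[[[0,0,-1.5,0,0,0,-1],[0,0,0,0,0,0,-1],[0,0,0,0,0,0,-1]]]'
```

```text
time_s: 31.4
eef_pos: [511.3, -100.9, 14.1]
ee_rot: [-0.0, 0.782, 0.623, -0.0]
force: [0.5, -0.8, -1.2]
grip_width: 0.267
grip_force: 78.6
time_s: 31.78
eef_pos: [511.4, -101.5, 13.5]
ee_rot: [0.0, 0.782, 0.623, 0.0]
force: [0.5, -0.2, 0.2]
grip_width: 0.263
grip_force: 78.6
```

```bash

python3 -m handwheel '[[[0,0,-0.7,0,0,0,-1],[0,0,0,0,0,0,-1],[0,0,0,0,0,0,0],[0,0,0,0,0,0,0.4],[0,0,0,0,0,0,0.4],[0,0,0,0,0,0,0.4],[0,0,10,0,0,0,0.4],[0,0,40,0,0,0,0.4]]]'
python3 -m handwheel '[[[0,0,50,0,0,0,0.4],[-40,0,50,0,0,0,0.4],[-50,0,0,0,0,0,0.4],[-50,0,0,0,0,0,0.4],[-20,0,0,0,0,0,0.4],[0,0,0,0,0,0,0.4],[0,0,0,0,0,0,0.4]]]'
python3 - <<'E'
from h import *
st()
from rig import capture
T=capture("top");S=capture("scene")
a=cv2.resize(T["image"][110:230,150:350],(800,480),interpolation=2);a=a[:,:480];b=cv2.resize(S["image"][110:290,190:360],(320,339),interpolation=2)
b=cv2.copyMakeBorder(b,0,141,0,0,cv2.BORDER_CONSTANT);a=cv2.resize(T["image"][110:230,160:400],(480,240),interpolation=2);a=cv2.copyMakeBorder(a,0,240,0,0,cv2.BORDER_CONSTANT)
cv2.imwrite("pics/H.png",np.hstack([a,b])[:,:,::-1])
E
```

```text
time_s: 32.78
eef_pos: [510.4, -101.1, 62.3]
ee_rot: [-0.002, 0.782, 0.623, -0.001]
force: [0.5, 0.7, 0.3]
grip_width: 0.699
grip_force: 0.0
time_s: 33.65
eef_pos: [353.1, -101.7, 161.8]
ee_rot: [0.001, 0.782, 0.623, 0.0]
force: [0.8, 0.0, 0.4]
grip_width: 0.699
grip_force: 0.0
t 33.65 pos [ 353.1 -101.7  161.8] phi_x deg 77.04 tilt [ 0.06 -0.03] F [0.8 0.  0.4] grip 0.699 0.0 j6 -0.38
```

View pics/H.png

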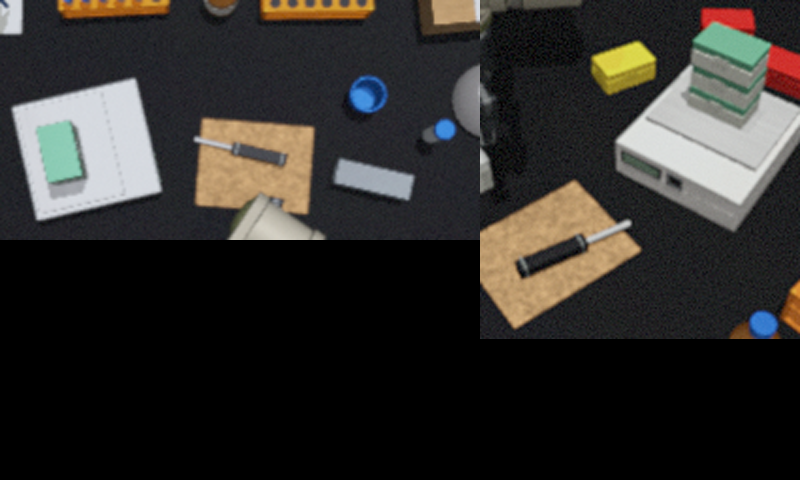

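The picture shows the stylus lying flat on the mat at (258,153), the square stack of three at (60,152), and the cup (367,95) and tube (445,130) where they were. The arm is clear of everything.

```bash
python3 -c "from rig import *;print(finish_job())"
```

```text
the job is handed in; nothing more can be done
None
```

I handed the job in with every step carried out, at about 34 s of the 72 s limit; no verdict came back. The spare case stands square on the column, the zero key was pushed home and held for over a second, the stylus lies on the cork mat, and the cup and tube look undisturbed in the last picture.

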